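# Change the scent of the day

## Task

Change the scent tester on the gift-shop table: first press down the popped-up lid of the tall white jar until it clicks fully shut, leaving that jar where it stands. Then slide the squat white jar, its lid still shut and without lifting it off the table, until it stands wholly on the round cork mat, and last pull its lid up by the knob until it clicks fully open, and let go. Leave the mug and the two pumpkins where they are and knock nothing over.

Things in the scene. Friction and masses are not known exactly. Their poses are not given: they have to be found in the camera images.
- squat_jar: Loose, heavy (about 0.8 kg) squat round white stoneware jar, 96 mm in diameter, 75 mm high to the rim, with a wooden lid disc 90 mm across and 10 mm thick, a knob in its middle. Origin at the centre of its underside, z up. Too wide to grasp by the body. It starts beside the mat, left or right of it, lid shut.
- tall_jar: Loose tall round white stoneware jar (about 0.6 kg), 72 mm in diameter, 120 mm high to the rim, with a wooden lid disc 66 mm across and 10 mm thick, a knob in its middle. Origin at the centre of its underside, z up. It starts on the other side of the mat from the squat jar, lid popped up.
- squat_jar_lid (a joint): Rise in m of the squat jar's lid: 0 = shut on the rim, 0.030 = fully open, up on its steel sleeve. It slides straight up and cannot come off. A spring catch holds it at both ends: about 5 N starts it moving, less towards mid-travel, and past that it snaps to the other end by itself. Pulling it beyond fully open lifts the jar.
- tall_jar_lid (a joint): The same kind of lid on the tall jar, but the value in m counts how far it is pressed down: 0 = fully popped up, 0.030 = fully shut on the rim. About 3 to 4 N down starts it moving, and past mid-travel it snaps shut by itself.
- squat_jar_knob (a point): Centre of the flat top of the squat jar's knob (upright cylinder 28 mm in diameter, 30 mm tall, on the lid disc); moves with the lid: 115 mm above the table shut, 145 mm open.
- tall_jar_knob (a point): Centre of the flat top of the tall jar's knob (upright cylinder 28 mm in diameter, 30 mm tall, on the lid disc); moves with the lid: 160 mm above the table shut, 190 mm open.
- mat: Thin round cork mat, 136 mm in diameter, flat on the table (1 mm, no edge to catch on, fixed); origin at its centre. The spot for the open tester jar.
- pumpkin: Bystander: loose terracotta-coloured pumpkin, 90 mm across, 55 mm high plus a stem to 68 mm, beyond the mat; origin under its centre.
- mug: Bystander: loose brown mug, 84 mm across and 95 mm high, handle at its +y side, beyond the mat; origin under its centre.
- glass_pumpkin: Bystander: loose amber glass pumpkin, 72 mm across, 43 mm high plus a stem to 54 mm, beyond the mat between the mug and the other pumpkin; origin under its centre.
Mind the look-alikes: they are no part of the job. Several things look just like the tall_jar: the one meant starts farthest to the robot's right.

How it is judged (in metres and radians):
On the way, in this order (a step that is already met when the one before it is completed fails the run):
1. the tall jar's lid is pressed fully shut while the squat jar is still off the mat with its lid shut (value of joint tall_jar_lid above 0.027 m and horizontal distance between squat_jar and mat above 0.08 m and value of joint squat_jar_lid below 0.003 m), for 0.2 s.
2. the squat jar stands at rest wholly on the mat, lid still shut (horizontal distance between squat_jar and mat below 0.022 m and angle between squat_jar's own z axis and vertical below 0.06 rad and value of joint squat_jar_lid below 0.003 m and linear speed of squat_jar below 0.02 m/s), for 0.2 s.
At the end, for the whole second after the job is handed in: The squat jar stands upright and at rest on the table with its centre within 22 mm of the mat's centre and its lid at least 27 mm up (fully open is 30 mm); the tall jar stands upright within 30 mm of where it began, with its lid within 3 mm of shut (horizontal distance between squat_jar and mat below 0.022 m and angle between each of squat_jar, tall_jar's own z axis and vertical below 0.06 rad and height (world z) of squat_jar below 0.004 m and linear speed of squat_jar below 0.02 m/s and value of joint each of squat_jar_lid, tall_jar_lid above 0.027 m and distance of tall_jar from where it was at the start of the episode below 0.03 m); the robot touches nothing.
It fails at once if the squat jar is lifted more than 20 mm off the table (height (world z) of squat_jar above 0.02 m).
It fails at once if a jar is tipped by more than 0.5 rad (angle between any of squat_jar, tall_jar's own z axis and vertical above 0.5 rad).
It fails at once if the mug or a pumpkin is moved more than 25 mm (distance of any of pumpkin, mug, glass_pumpkin from where it was at the start of the episode above 0.025 m).
It also fails if it takes over 72 s, if anything falls off the work surface, if the arm or the gripper's body presses on something with over 40 N, if the wrist force passes 120 N, or if a joint passes its speed limit or range.

## Robot

A 6-joint arm with a two-finger parallel gripper is mounted at the origin on the work surface. World frame = base frame: x ahead of the robot, y to its left, z up, the work surface at z = 0. Lengths are in m, angles in degrees, forces in N, time in s.
With the tool pointing down it reaches from about 0.3 to 0.75 m from the base axis. Payload 8.5 kg.
Tool frame: the origin (TCP) lies midway between the tips of the shut fingers; the grasp point (between the pads) lies 19 mm behind it; z points along the fingers, y is the line along which they close (so a half turn about z gives the same grasp; the last joint's range is limited). The gripper opens to 85 mm and grips with 20 to 120 N. Pads are 22 mm wide; open, the fingers measure 114 mm over their backs; the gripper's body (76 mm by 85 mm) begins 54 mm behind the grasp point. The pads swing forward as they close: fully open they stand 13 mm farther back than shut.
Start: joints at [62.55, 21.807, 74.336, -0, 83.858, -12.336], TCP at [0.143, 0.531, 0.231] pointing down, gripper open.
Joint ranges: [-178.18, 178.18], [-50.72, 133.34], [12.68, 142.11], [-81.47, 261.47], [9.98, 163.14], [-165.26, 165.26]. Speed limits (degrees/s): [136.94, 136.94, 180, 180, 180, 180].

## Interface

Orientations are given as a 3x3 rotation matrix whose columns are the frame's x, y, z axes.
In Python, from rig import env gives the robot as it stands. The module is installed in compiled form; this text tells all that it offers.
- The arm moves only by the tool jog_arm, never from a script. Its argument "targets" is a list of rows, each a list of 6 numbers: the shift along the tool's x, y, z in cm, then the turn, a rotation vector about the tool's x, y, z in degrees. A call has 1 to 8 rows; each row is the pose to reach, as a shift and turn from the pose commanded when the call began, along the tool's axes at that moment; what a row does not reach only later rows make up. A row lasts 1/12 s, in which the tool goes at most 41.7 mm and 7.16 degrees, less where a joint would pass 70% of its speed; a pose out of reach is approached as far as the arm can. A call with a gripper value outside its range is refused whole. "hand" is the opening, from 0 (shut) to 1 (fully open), set as the call begins (left out, the last holds). The fingers move at their own pace and stop on an object; "newtons" is the grip in N (left out, the last holds). Time passes only in rows, so rows that repeat a pose let the fingers close. It gives the time, the measured TCP pose, the force, the opening and the grip force at its end, in the units of the state.
- env.observe(): the state, without advancing time (a new reading comes with each control period).
- env.get_image(name): name is "scene" or "top"; returns a dict with "frame" (480x640x3 uint8, red, green, blue), "depth" (480x640 float32, m along the optical axis (not along the pixel's ray), 0 where there is no reading), "fovy" (degrees; the focal length in pixels is half the picture's height over the tangent of half this angle, whatever the lens; pixels are square), "cx", "cy" (the principal point, pixels), "k1" (the pictures are not rectified: a ray, as slopes to the right and down, at radius r is drawn at 1 + k1 r^2 times it, then the intrinsics apply), "cam_to_world" (4x4, takes a point from camera to world coordinates). Camera axes: x right, y down, z forward; pixel columns grow to the right and rows downward; lengths in m; the calibration is good to about 2 mm. A picture is of the moment at which its call begins.
- env.close_job(): hands the job in; it is judged then, once.
Trained networks look in the newest picture that a camera, given by its name, has taken for a name from the list of things; names that differ only in an ending like _2 or _b are one class to them, and where a whole thing is asked for, a point or a joint stands for the part that bears it (a point fixed in the world has none). Each returns a list of dicts, best first, with "score" (0 to 1); they miss things now and then, are a little off and sometimes report something else, mostly with a low value. They report only what shows in the picture. A call takes as long as a camera call. They do not tell look-alikes from the thing itself.
- env.regions_of(camera, target): "pixels" (480x640 bool, what is visible of it) and "point" ([row, column] in pixels, amid what is visible of it).
The state is a dict: "time_s": time; "q": joint angles; "qvel": joint speeds; "joint_efforts": joint torques, N m; "position": TCP position; "tool_rot": TCP orientation; "ft_force": force on the tool from outside, world axes, zero at the start; "wrist_torque": the same for the moment, N m; "grip_width": finger opening in m; "gripper_force": force on a finger pad.
Only numpy, scipy, OpenCV 4.12 (cv2) and the standard library are available. Lean on these libraries where they do the work, as an engineer would, in place of code of your own. Each camera call takes 0.05 s, during which the arm holds its last target. There are 200 camera calls.

## Working session

There is one attempt and no reset: what is moved stays moved. The work goes in short steps, Python scripts to look and compute and a tool call to move; the robot and the scene stay as the last step left them, time stands still between calls to the robot, and variables do not carry over. Pictures are saved under pics/ and viewed, at most 10 in all, crops included, and the job is handed in when it is done.

Besides the shell and the picture viewer there is one more tool, called after "Emit:" as name([rows], argument=value, ...), one row to a line, values as JSON. jog_arm: Moves the arm, as the interface text tells. Its arguments: {"type":"object","properties":{"targets":{"type":"array","items":{"type":"array","items":{"type":"number"}}},"hand":{"type":"number"},"newtons":{"type":"number"}},"required":["targets"]}

```bash
mkdir -p pics; cat > h.py <<'E'
import numpy as np, cv2
from rig import env
def world(im, pix=None):
    d=im["depth"]; H,W=d.shape
    f=H/2/np.tan(np.radians(im["fovy"])/2)
    v,u=np.mgrid[0:H,0:W]
    K=np.array([[f,0,im["cx"]],[0,f,im["cy"]],[0,0,1.]])
    p=cv2.undistortPoints(np.stack([u,v],-1).reshape(-1,1,2).astype(np.float64),K,np.array([im["k1"],0,0,0,0.])).reshape(H,W,2)
    P=np.concatenate([p*d[...,None],d[...,None]],-1)
    T=np.array(im["cam_to_world"]); return P@T[:3,:3].T+T[:3,3]
def save(im,n): cv2.imwrite("pics/"+n,im["frame"][...,::-1])
E
cat > a.py <<'E'
from h import *
s=env.observe(); print(s["time_s"],s["position"],np.round(s["tool_rot"],3).tolist())
for c in ("scene","top"):
    im=env.get_image(c); save(im,c+"0.png"); X=world(im)
    for t in ("squat_jar","tall_jar","squat_jar_knob","tall_jar_knob","mat","pumpkin","mug","glass_pumpkin"):
        for r in env.regions_of(c,t)[:5]:
            m=r["pixels"]&(im["depth"]>0); P=X[m]
            if len(P)<5: continue
            z=np.percentile(P[:,2],98); Q=P[P[:,2]>z-.006]
            print(c,t,round(r["score"],2),np.round(r["point"]),"n",m.sum(),"ztop %.3f"%z,"top",np.round(Q.mean(0),3),"lo",np.round(np.percentile(P,2,0),3),"hi",np.round(np.percentile(P,98,0),3))
E
python3 a.py
```

```text
0.0 [0.1432682  0.53070583 0.23071628] [[-0.965, 0.261, -0.001], [0.261, 0.965, -0.001], [0.0, -0.001, -1.0]]
scene squat_jar 0.69 [255. 399.] n 2161 ztop 0.115 top [0.57  0.204 0.114] lo [0.536 0.159 0.006] hi [0.615 0.242 0.115]
scene tall_jar 0.87 [308. 248.] n 3494 ztop 0.191 top [ 0.616 -0.157  0.19 ] lo [ 0.598 -0.19   0.009] hi [ 0.649 -0.126  0.191]
scene tall_jar 0.81 [288. 187.] n 3421 ztop 0.190 top [ 0.523 -0.239  0.19 ] lo [ 0.502 -0.273  0.006] hi [ 0.556 -0.206  0.19 ]
scene squat_jar_knob 0.61 [240. 404.] n 979 ztop 0.116 top [0.569 0.205 0.114] lo [0.529 0.164 0.076] hi [0.61  0.247 0.116]
scene tall_jar_knob 0.74 [281. 245.] n 1321 ztop 0.191 top [ 0.616 -0.157  0.19 ] lo [ 0.587 -0.185  0.12 ] hi [ 0.645 -0.126  0.191]
scene tall_jar_knob 0.73 [265. 181.] n 1168 ztop 0.191 top [ 0.524 -0.24   0.19 ] lo [ 0.501 -0.268  0.125] hi [ 0.552 -0.211  0.191]
scene mat 0.58 [290. 309.] n 2158 ztop 0.004 top [0.529 0.009 0.001] lo [ 0.466 -0.051 -0.001] hi [0.588 0.072 0.004]
scene pumpkin 0.82 [392. 299.] n 2225 ztop 0.058 top [ 0.771 -0.133  0.054] lo [ 0.741 -0.173  0.023
[... 1316 characters left out ...]
364. 451.] n 1755 ztop 0.191 top [ 0.422 -0.156  0.189] lo [ 0.393 -0.185  0.157] hi [ 0.451 -0.126  0.191]
top mat 0.74 [299. 329.] n 4782 ztop 0.003 top [0.524 0.012 0.001] lo [ 0.465 -0.049 -0.002] hi [0.585 0.073 0.003]
top pumpkin 0.71 [158. 406.] n 1919 ztop 0.055 top [ 0.768 -0.131  0.052] lo [ 0.728 -0.171  0.02 ] hi [ 0.804 -0.092  0.055]
top mug 0.8 [153. 253.] n 2696 ztop 0.095 top [0.769 0.135 0.093] lo [0.73  0.093 0.002] hi [0.81  0.175 0.095]
top mug 0.56 [277. 206.] n 3158 ztop 0.115 top [0.566 0.207 0.114] lo [0.52  0.161 0.005] hi [0.606 0.246 0.115]
top glass_pumpkin 0.96 [170. 331.] n 1268 ztop 0.045 top [0.752 0.005 0.042] lo [ 0.719 -0.027  0.019] hi [0.782 0.036 0.045]
```

View pics/top0.png

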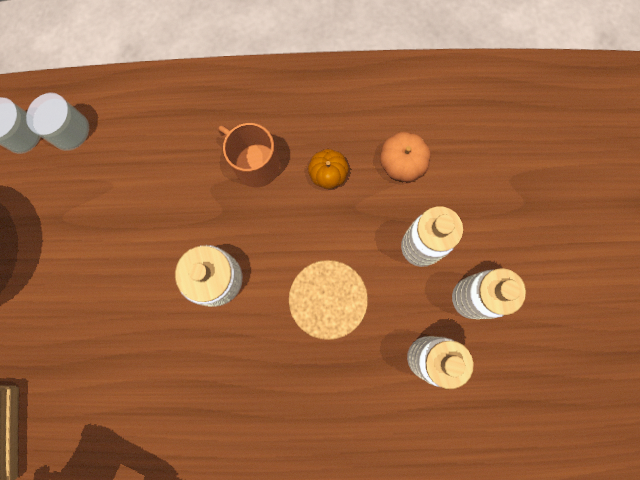

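View pics/scene0.png

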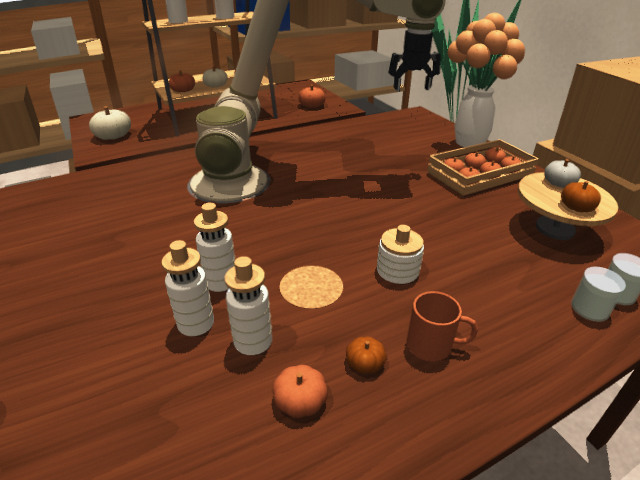

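The top view shows the mat at about (row 299, column 329) and the squat jar at (275, 207). Three tall jars are on the right; the rightmost is at (290, 500), which is world (0.521, -0.238). The scene view agrees with this. I'll move above that knob with the gripper shut.

Emit:
jog_arm([
  [-28,-32,0,0,0,0],
  [-28,-32,0,0,0,0],
  [-28,-32,0,0,0,0],
  [-28,-32,0,0,0,0],
  [-28,-32,0,0,0,0],
  [-28,-32,0,0,0,0],
  [-28,-32,0,0,0,0],
  [-28,-32,0,0,0,0],
], hand=0, newtons=40)

```text
time_s: 1.57
position: [0.2901, 0.2298, 0.2316]
tool_rot: [[-0.966, 0.26, 0.001], [0.26, 0.966, 0.0], [-0.001, 0.0, -1.0]]
ft_force: [0.7, 1.1, 0.9]
grip_width: -0.0001
gripper_force: 0.0
```

Emit:
jog_arm([
  [-34,-39,0,0,0,0],
  [-34,-39,0,0,0,0],
  [-34,-39,0,0,0,0],
  [-34,-39,0,0,0,0],
  [-34,-39,0,0,0,0],
  [-34,-39,0,0,0,0],
  [-34,-39,0,0,0,0],
  [-34,-39,0,0,0,0],
])

```text
time_s: 2.23
position: [0.4363, -0.0704, 0.2315]
tool_rot: [[-0.965, 0.261, 0.001], [0.261, 0.965, -0.0], [-0.001, -0.0, -1.0]]
ft_force: [0.3, 1.5, 0.1]
grip_width: 0.0
gripper_force: 0.0
```

Emit:
jog_arm([
  [-12,-13,0,0,0,0],
  [-12,-13,0,0,0,0],
  [-12,-13,0,0,0,0],
  [-12,-13,0,0,0,0],
  [-12,-13,0,0,0,0],
  [-12,-13,0,0,0,0],
  [-12,-13,0,0,0,0],
])

```text
time_s: 2.82
position: [0.5175, -0.2246, 0.2309]
tool_rot: [[-0.965, 0.261, -0.001], [0.261, 0.965, 0.001], [0.001, 0.001, -1.0]]
ft_force: [-0.1, 0.8, 0.3]
grip_width: 0.0003
gripper_force: 0.0
```

Emit:
jog_arm([
  [-0.7,-1.2,0,0,0,0],
  [-0.7,-1.2,2,0,0,0],
  [-0.7,-1.2,3.5,0,0,0],
  [-0.7,-1.2,4.3,0,0,0],
  [-0.7,-1.2,5.0,0,0,0],
  [-0.7,-1.2,5.7,0,0,0],
  [-0.7,-1.2,6.3,0,0,0],
  [-0.7,-1.2,6.8,0,0,0],
])

```text
time_s: 3.48
position: [0.5215, -0.2381, 0.1631]
tool_rot: [[-0.966, 0.26, 0.0], [0.26, 0.966, -0.0], [-0.0, -0.0, -1.0]]
ft_force: [0.3, 0.6, -0.8]
grip_width: 0.0002
gripper_force: 0.0
```

Force is near zero at 0.163, so the lid has probably snapped down. I'll press to 0.160 to confirm.

Emit:
jog_arm([
  [0,0,0.2,0,0,0],
  [0,0,0.35,0,0,0],
  [0,0,0.4,0,0,0],
  [0,0,0.4,0,0,0],
])

```text
time_s: 3.82
position: [0.5215, -0.2384, 0.16]
tool_rot: [[-0.965, 0.261, 0.001], [0.261, 0.965, -0.0], [-0.001, -0.0, -1.0]]
ft_force: [-1.5, 1.2, 3.8]
grip_width: -0.0
gripper_force: 2.2
```

Emit:
jog_arm([
  [0,0,-2,0,0,0],
  [0,0,-5,0,0,0],
  [0,0,-7,0,0,0],
  [0,0,-7,0,0,0],
])

```text
time_s: 4.15
position: [0.5227, -0.2393, 0.2339]
tool_rot: [[-0.965, 0.261, 0.007], [0.261, 0.965, -0.005], [-0.008, -0.003, -1.0]]
ft_force: [0.4, 0.9, 1.0]
grip_width: -0.0004
gripper_force: 0.0
```

```bash
cat > b.py <<'E'
from h import *
import sys
s=env.observe(); print(s["time_s"],s["position"],s["ft_force"])
for c in ("scene","top"):
    im=env.get_image(c); save(im,c+sys.argv[1]+".png"); X=world(im)
    for t in ("squat_jar_knob","tall_jar_knob","mat","mug"):
        for r in env.regions_of(c,t)[:4]:
            P=X[r["pixels"]&(im["depth"]>0)]
            if len(P)<5: continue
            z=np.percentile(P[:,2],98); Q=P[P[:,2]>z-.006]
            print(c,t,round(r["score"],2),"n",len(P),"top",np.round(Q.mean(0),3),"mid",np.round((np.percentile(P,2,0)+np.percentile(P,98,0))/2,3))
E
python3 b.py 1
```

```text
4.15 [ 0.52274858 -0.23925992  0.23392059] [0.36855258 0.89228402 0.97731718]
scene squat_jar_knob 0.86 n 991 top [0.569 0.205 0.114] mid [0.568 0.206 0.096]
scene tall_jar_knob 0.96 n 1253 top [ 0.616 -0.157  0.19 ] mid [ 0.62  -0.156  0.157]
scene tall_jar_knob 0.78 n 960 top [ 0.426 -0.157  0.19 ] mid [ 0.427 -0.157  0.156]
scene tall_jar_knob 0.77 n 906 top [ 0.523 -0.239  0.16 ] mid [ 0.525 -0.239  0.141]
scene mat 0.63 n 2029 top [0.528 0.008 0.001] mid [0.526 0.009 0.001]
scene mug 0.96 n 3299 top [0.775 0.13  0.094] mid [0.777 0.138 0.049]
top squat_jar_knob 0.76 n 2402 top [0.566 0.207 0.114] mid [0.566 0.206 0.099]
top tall_jar_knob 0.83 n 1304 top [ 0.518 -0.236  0.16 ] mid [ 0.52  -0.235  0.144]
top tall_jar_knob 0.73 n 1632 top [ 0.613 -0.154  0.189] mid [ 0.613 -0.154  0.171]
top tall_jar_knob 0.7 n 1811 top [ 0.422 -0.156  0.189] mid [ 0.422 -0.156  0.173]
top tall_jar_knob 0.68 n 2380 top [0.566 0.207 0.114] mid [0.566 0.205 0.099]
top mat 0.69 n 4787 top [0.525 0.012 0.001] mid [0.525 0.012 0.   ]
top mug 0.94 n 2917 top [0.772 0.135 0.094] mid [0.772 0.139 0.047]
```

The tall jar's knob is now at 0.160, so its lid is shut. Next I'll go to the squat jar's knob at (0.567, 0.206).

Emit:
jog_arm([
  [7.3,44,0,0,0,0],
  [7.3,44,0,0,0,0],
  [7.3,44,0,0,0,0],
  [7.3,44,0,0,0,0],
  [7.3,44,0,0,0,0],
  [7.3,44,0,0,0,0],
  [7.3,44,0,0,0,0],
  [7.3,44,0,0,0,0],
], hand=1)

```text
time_s: 5.32
position: [0.5543, 0.0954, 0.2293]
tool_rot: [[-0.965, 0.261, 0.0], [0.261, 0.965, -0.0], [-0.0, -0.0, -1.0]]
ft_force: [0.5, -0.5, 0.1]
grip_width: 0.0854
gripper_force: 0.0
```

Emit:
jog_arm([
  [1.5,10,0,0,0,0],
  [1.5,10,0,0,0,0],
  [1.5,10,0,0,0,0],
  [1.5,10,0,0,0,0],
  [1.5,10,0,0,0,0],
  [1.5,10,0,0,0,0],
], hand=0.7)

```text
time_s: 5.82
position: [0.5661, 0.193, 0.2291]
tool_rot: [[-0.965, 0.261, -0.0], [0.261, 0.965, -0.0], [0.0, -0.0, -1.0]]
ft_force: [-0.5, -1.2, 0.1]
grip_width: 0.0598
gripper_force: 0.0
```

Emit:
jog_arm([
  [0.2,1.3,0,0,0,0],
  [0.2,1.3,4,0,0,0],
  [0.2,1.3,8,0,0,0],
  [0.2,1.3,11,0,0,0],
  [0.2,1.3,13,0,0,0],
  [0.2,1.3,14,0,0,0],
  [0.2,1.3,14,0,0,0],
  [0.2,1.3,14,0,0,0],
])

```text
time_s: 6.48
position: [0.5682, 0.2067, 0.0902]
tool_rot: [[-0.965, 0.261, 0.001], [0.261, 0.965, 0.0], [-0.001, 0.001, -1.0]]
ft_force: [0.9, 0.2, 1.0]
grip_width: 0.0598
gripper_force: 0.0
```

Emit:
jog_arm([
  [0,0,0,0,0,0],
  [0,0,0,0,0,0],
  [0,0,0,0,0,0],
  [0,0,0,0,0,0],
  [0,0,0,0,0,0],
  [0,0,0,0,0,0],
  [0,0,0,0,0,0],
  [0,0,0,0,0,0],
], hand=0.2, newtons=40)

```text
time_s: 7.15
position: [0.5682, 0.2072, 0.0909]
tool_rot: [[-0.965, 0.261, 0.003], [0.261, 0.965, 0.001], [-0.003, 0.001, -1.0]]
ft_force: [-1.7, 1.6, 7.0]
grip_width: 0.0265
gripper_force: 39.1
```

Emit:
jog_arm([
  [0,-0.6,0,0,0,0],
  [-0.1,-1.6,0,0,0,0],
  [-0.2,-2.8,0,0,0,0],
  [-0.2,-4.0,0,0,0,0],
  [-0.3,-5.2,0,0,0,0],
  [-0.4,-6.4,0,0,0,0],
  [-0.4,-7.6,0,0,0,0],
  [-0.5,-8.8,0,0,0,0],
])

```text
time_s: 7.82
position: [0.5507, 0.122, 0.0913]
tool_rot: [[-0.965, 0.261, 0.006], [0.261, 0.965, 0.004], [-0.004, 0.005, -1.0]]
ft_force: [3.1, 29.5, 38.2]
grip_width: 0.0267
gripper_force: 45.6
```

Emit:
jog_arm([
  [0,0,-0.05,0,0,0],
  [0,0,-0.1,0,0,0],
  [0,0,-0.1,0,0,0],
])

```text
time_s: 8.07
position: [0.5502, 0.1211, 0.0914]
tool_rot: [[-0.965, 0.261, 0.003], [0.261, 0.965, 0.001], [-0.003, 0.002, -1.0]]
ft_force: [1.9, 4.0, 5.2]
grip_width: 0.0268
gripper_force: 42.7
```

```bash
python3 b.py 2 | grep -v tall; python3 -c "
import cv2
a=cv2.imread('pics/scene2.png')[170:340,270:500]
cv2.imwrite('pics/c2.png',cv2.resize(a,None,fx=3,fy=3))"
```

```text
8.0667 [0.5502418 0.1210654 0.0913547] [1.88806915 4.02086917 5.22298201]
scene squat_jar_knob 0.73 n 811 top [0.553 0.119 0.115] mid [0.556 0.116 0.097]
scene mat 0.83 n 2093 top [0.528 0.009 0.001] mid [0.526 0.009 0.001]
top squat_jar_knob 0.47 n 43 top [0.518 0.126 0.085] mid [0.519 0.118 0.085]
top mat 0.64 n 4755 top [0.525 0.011 0.001] mid [0.525 0.011 0.001]
top mug 0.71 n 2850 top [0.771 0.135 0.094] mid [0.772 0.139 0.048]
```

View pics/c2.png

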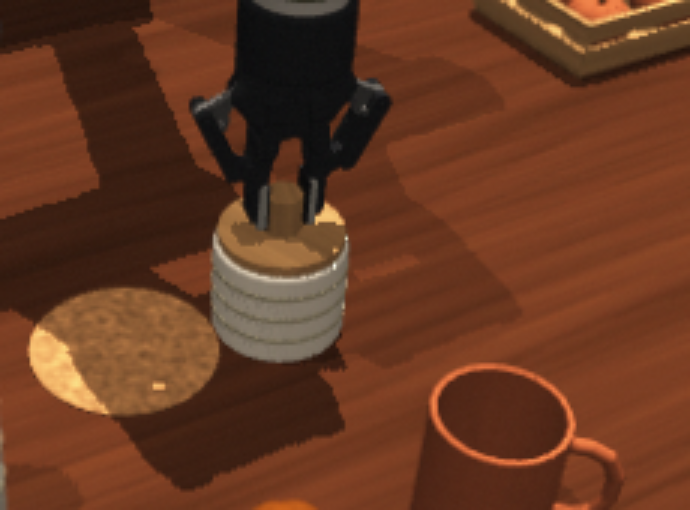

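The jar is upright with its lid shut, gripped by the knob and at the mat's left edge. I'll slide it the rest of the way, more slowly.

Emit:
jog_arm([
  [0,-0.6,0,0,0,0],
  [-0.1,-1.4,0,0,0,0],
  [-0.1,-2.2,0,0,0,0],
  [-0.2,-3.0,0,0,0,0],
  [-0.2,-3.8,0,0,0,0],
  [-0.2,-4.6,0,0,0,0],
  [-0.3,-5.4,0,0,0,0],
  [-0.3,-6.0,0,0,0,0],
])

```text
time_s: 9.23
position: [0.5384, 0.0633, 0.0921]
tool_rot: [[-0.965, 0.261, 0.006], [0.261, 0.965, 0.004], [-0.005, 0.005, -1.0]]
ft_force: [5.2, 20.4, 22.0]
grip_width: 0.0266
gripper_force: 47.3
```

Emit:
jog_arm([
  [0,-0.8,0,0,0,0],
  [-0.1,-1.6,0,0,0,0],
  [-0.1,-2.4,0,0,0,0],
  [-0.2,-3.2,0,0,0,0],
  [-0.2,-4.0,0,0,0,0],
  [-0.2,-4.8,0,0,0,0],
  [-0.3,-5.2,0,0,0,0],
  [-0.3,-5.2,0,0,0,0],
])

```text
time_s: 9.9
position: [0.5269, 0.0115, 0.0915]
tool_rot: [[-0.965, 0.261, 0.003], [0.261, 0.965, 0.002], [-0.003, 0.003, -1.0]]
ft_force: [1.5, 8.7, 7.9]
grip_width: 0.0267
gripper_force: 43.6
```

Emit:
jog_arm([
  [0,0,0,0,0,0],
  [0,0,0,0,0,0],
  [0,0,0,0,0,0],
  [0,0,0,0,0,0],
])

```text
time_s: 10.23
position: [0.5268, 0.0119, 0.0914]
tool_rot: [[-0.965, 0.26, 0.003], [0.26, 0.965, 0.001], [-0.002, 0.002, -1.0]]
ft_force: [1.6, 7.5, 8.1]
grip_width: 0.0268
gripper_force: 43.4
```

```bash
python3 b.py 3 | grep -v tall; python3 -c "
import cv2
a=cv2.imread('pics/scene3.png')[170:340,220:450]
cv2.imwrite('pics/c3.png',cv2.resize(a,None,fx=3,fy=3))"
```

```text
10.2333 [0.52681149 0.01189047 0.09138625] [1.63504055 7.53561017 8.07084153]
scene squat_jar_knob 0.93 n 972 top [0.529 0.011 0.115] mid [0.532 0.011 0.097]
scene squat_jar_knob 0.23 n 855 top [ 0.524 -0.239  0.159] mid [ 0.525 -0.239  0.142]
scene mat 0.56 n 795 top [ 0.549 -0.006  0.001] mid [0.533 0.01  0.001]
scene mug 0.78 n 3232 top [0.775 0.13  0.094] mid [0.777 0.137 0.05 ]
top mat 0.56 n 477 top [0.471 0.021 0.002] mid [0.473 0.02  0.001]
top mug 0.68 n 2792 top [0.771 0.133 0.094] mid [0.771 0.137 0.049]
```

View pics/c3.png

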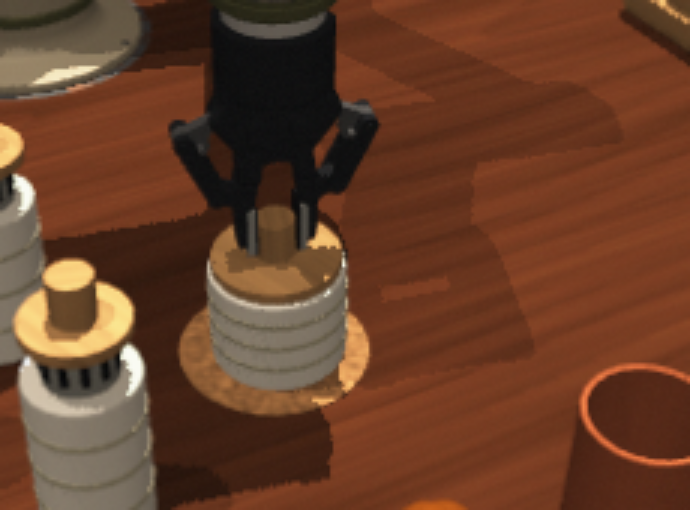

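The jar stands centred on the mat (centres agree within about 3 mm) with its lid shut. Next I'll pull the lid up.

Emit:
jog_arm([
  [0,0,0,0,0,0],
  [0,0,-0.3,0,0,0],
  [0,0,-0.8,0,0,0],
  [0,0,-1.4,0,0,0],
  [0,0,-2.0,0,0,0],
  [0,0,-2.6,0,0,0],
  [0,0,-3.0,0,0,0],
  [0,0,-3.0,0,0,0],
])

```text
time_s: 11.4
position: [0.526, 0.0108, 0.1211]
tool_rot: [[-0.965, 0.261, 0.001], [0.261, 0.965, -0.001], [-0.001, -0.0, -1.0]]
ft_force: [0.8, 3.7, 3.5]
grip_width: 0.0268
gripper_force: 42.8
```

Emit:
jog_arm([
  [0,0,0,0,0,0],
  [0,0,0,0,0,0],
])

```text
time_s: 11.57
position: [0.5261, 0.0109, 0.1206]
tool_rot: [[-0.965, 0.261, 0.001], [0.261, 0.965, -0.0], [-0.001, 0.0, -1.0]]
ft_force: [0.4, 4.1, 3.1]
grip_width: 0.0271
gripper_force: 42.6
```

```bash
python3 b.py 4 | grep -v tall
```

```text
11.5667 [0.52614288 0.0108657  0.12062421] [0.36909297 4.09863028 3.0512095 ]
scene squat_jar_knob 0.82 n 1260 top [0.528 0.01  0.145] mid [0.533 0.009 0.112]
scene squat_jar_knob 0.62 n 1247 top [0.755 0.002 0.043] mid [ 0.755 -0.     0.024]
scene mat 0.73 n 811 top [ 0.55  -0.005  0.001] mid [0.534 0.01  0.001]
scene mug 0.8 n 3149 top [0.778 0.129 0.094] mid [0.777 0.137 0.05 ]
top mat 0.65 n 465 top [0.473 0.023 0.006] mid [0.475 0.022 0.001]
```

Knob at 0.145, so the lid is fully open. I'll open the gripper and retreat.

Emit:
jog_arm([
  [0,0,0,0,0,0],
  [0,0,0,0,0,0],
  [0,0,0,0,0,0],
  [0,0,0,0,0,0],
  [0,0,0,0,0,0],
  [0,0,0,0,0,0],
], hand=0.7)

```text
time_s: 12.57
position: [0.526, 0.0108, 0.1202]
tool_rot: [[-0.965, 0.261, -0.0], [0.261, 0.965, -0.0], [0.0, -0.0, -1.0]]
ft_force: [-0.8, -0.4, 0.3]
grip_width: 0.0598
gripper_force: 0.0
```

Emit:
jog_arm([
  [0,0,-2,0,0,0],
  [0,0,-5,0,0,0],
  [0,0,-9,0,0,0],
  [0,0,-13,0,0,0],
  [0,0,-13,0,0,0],
  [0,0,-13,0,0,0],
])

```text
time_s: 13.07
position: [0.5266, 0.0108, 0.2522]
tool_rot: [[-0.965, 0.261, 0.005], [0.261, 0.965, -0.001], [-0.005, 0.0, -1.0]]
ft_force: [-0.7, 1.0, -0.9]
grip_width: 0.0598
gripper_force: 0.0
```

```bash
python3 b.py 5; python3 -c "
import cv2
a=cv2.imread('pics/scene5.png')[170:430,140:490]
cv2.imwrite('pics/c5.png',cv2.resize(a,None,fx=2,fy=2))"
```

```text
13.0667 [0.52663427 0.01077774 0.25222305] [-0.71393974  0.97774055 -0.93143395]
scene squat_jar_knob 0.76 n 1458 top [0.528 0.012 0.145] mid [0.526 0.012 0.11 ]
scene tall_jar_knob 0.93 n 1267 top [ 0.616 -0.157  0.19 ] mid [ 0.62  -0.157  0.157]
scene tall_jar_knob 0.84 n 904 top [ 0.523 -0.239  0.16 ] mid [ 0.525 -0.24   0.142]
scene tall_jar_knob 0.83 n 957 top [ 0.425 -0.157  0.19 ] mid [ 0.428 -0.157  0.157]
scene mat 0.73 n 783 top [ 0.548 -0.004  0.001] mid [0.532 0.01  0.001]
scene mug 0.89 n 3279 top [0.775 0.131 0.094] mid [0.777 0.137 0.049]
top tall_jar_knob 0.97 n 1791 top [ 0.422 -0.156  0.189] mid [ 0.422 -0.155  0.173]
top tall_jar_knob 0.95 n 1651 top [ 0.611 -0.152  0.196] mid [ 0.614 -0.176  0.095]
top tall_jar_knob 0.64 n 1644 top [ 0.52  -0.238  0.159] mid [ 0.519 -0.238  0.14 ]
top mat 0.75 n 479 top [0.472 0.021 0.003] mid [0.474 0.021 0.001]
top mat 0.23 n 1620 top [ 0.52  -0.238  0.159] mid [ 0.52  -0.238  0.142]
top mug 0.8 n 2757 top [0.77  0.134 0.097] mid [0.772 0.138 0.049]
```

View pics/c5.png

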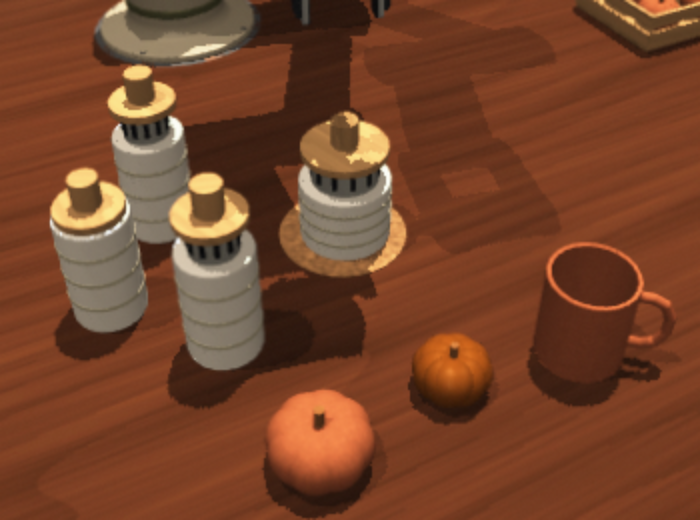

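The picture shows the rightmost tall jar shut, the squat jar on the mat with its lid up, and everything else in place with the gripper clear. I'm handing it in.

```bash
python3 -c "
from rig import env
print(env.close_job())"
```

```text
the job is handed in; nothing more can be done
None
```

The job is handed in (no verdict was returned): my last check showed the tall jar's lid shut, the squat jar on the mat with its lid fully open, and the mug and both pumpkins standing in place.

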